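# Take the sprung roller out of a hand ink roller's frame for washing

### The arm

A 6-joint arm with a two-finger parallel gripper is mounted at the origin on the work surface. World frame = base frame: x ahead of the robot, y to its left, z up, the work surface at z = 0. Lengths are in m, angles in rad, forces in N, time in s.
With the tool pointing down it reaches from about 0.425 to 1.125 m from the base axis. Payload 14.9 kg.
Tool frame: the origin (TCP) lies midway between the tips of the shut fingers; the grasp point (between the pads) lies 19 mm behind it; z points along the fingers, y is the line along which they close (so a half turn about z gives the same grasp; the last joint's range is limited). The gripper opens to 91 mm and grips with 3 to 60 N. Pads are 32 mm wide; open, the fingers measure 118 mm over their backs; the gripper's body (76 mm by 178 mm) begins 60 mm behind the grasp point.
Start: joints at [-0.033, 0.379, 1.734, -0, 1.028, -0.033], TCP at [0.7, -0, 0.214] pointing down, gripper open.
Joint ranges: [-2.77, 2.77], [-0.74, 2.19], [0, 2.66], [-1.06, 4.2], [0.31, 2.87], [-3.08, 3.08]. Speed limits (rad/s): [1.89, 1.89, 2.39, 3.14, 3.14, 3.14].

### API

Orientations are given as a rotation vector (axis times angle).
In Python, from station import env gives the robot as it stands.
- The arm moves only by the tool servo_tool, never from a script. Its argument "moves" is a list of rows, each an object with "linear": the shift along the tool's x, y, z in mm, a list of three; "rotation": the turn, a rotation vector about the tool's x, y, z in rad, a list of three. In form: [{"linear": [x, y, z], "rotation": [rx, ry, rz]}, ...]. A call has 1 to 12 rows; each row is the pose to reach, as a shift and turn from the pose commanded when the call began, along the tool's axes at that moment; what a row does not reach only later rows make up. A row lasts 1/12 s, in which the tool goes at most 41.7 mm and 7.16 degrees, less where a joint would pass 70% of its speed; a pose out of reach is approached as far as the arm can. A call with a gripper value outside its range is refused whole. "claw" is the closure in counts, from 0 (fully open) to 255 (shut), set as the call begins (left out, the last holds). The fingers move at their own pace and stop on an object; the grip force is fixed at half the most. Time passes only in rows, so rows that repeat a pose let the fingers close. It gives the time, the measured TCP pose, the force, the opening and the grip force at its end, in the units of the state.
- env.read_state(): the state, without advancing time (a new reading comes with each control period).
- env.snapshot(name): name is "scene" or "side" or "wrist"; returns a dict with "color" (480x640x3 uint8, red, green, blue), "fx", "fy", "cx", "cy" (pixels), "extrinsics" (4x4, takes a point from camera to world coordinates); the wrist camera has in their place "tool_from_camera" (4x4, takes a point from camera to tool coordinates, whose origin is the TCP and whose axes are the flange's). Camera axes: x right, y down, z forward; pixel columns grow to the right and rows downward; lengths in m; the calibration is good to about 2 mm. A picture is of the moment at which its call begins: read the wrist's pose just before it. There is no depth.
- env.sign_off(): hands the job in; it is judged then, once.
The state is a dict: "t": time; "joint_positions": joint angles; "dq": joint speeds; "joint_efforts": joint torques, N m; "eef_pos": TCP position; "eef_rot": TCP orientation; "ft_force": force on the tool from outside, world axes, zero at the start; "ft_torque": the same for the moment, N m; "gripper_width": finger opening in m; "finger_force": force on a finger pad.
Only numpy, scipy, OpenCV 4.12 (cv2) and the standard library are available. Lean on these libraries where they do the work, as an engineer would, in place of code of your own. Each camera call takes 0.05 s, during which the arm holds its last target. There are 200 camera calls.

### The job

Take the rubber roller out of the ink roller's frame for washing: with the forked tool astride the sprung axle pin, press the pin's flange back towards the drum until its tip is free of the arm, without forcing it or the frame, ease that end out through the frame's open front and let the pin come out again. Put the tool back upright in its stand, draw the roller's other end out of its hole and lay the roller gently in the wash tray, along and between the two ribs. Leave the water pot, the ink tin and the flat brush where they are.

Things in the scene. Friction and masses are not known exactly. Their poses are not given: they have to be found in the camera images.
- frame: Ink roller's steel yoke, fixed on a plywood board 270 x 220 x 12 mm by its wooden handle. Origin on the table top straight under the middle of the axle line; x from the yoke's open front to the handle, y along the axle line to the sprung end, z up. Axle line 34 mm above the table, 22 above the board. Crossbar's front face at x = 63 mm; handle clamp at x 135 to 175 mm, 72 mm high.
- pin_eye (a point): Mouth of the blind hole (11.5 mm wide, 5.5 mm deep) for the sprung pin, in the inner face of the +y arm, at frame (0, 72, 34) mm; axes as the frame's. The arm is 8 mm thick and ends in an eye 22 mm square about this point, so it ends 11 mm in front of it (to -x) and 11 mm above it; the front is open beyond. Behind the eye the arm is 16 mm high.
- stub_eye (a point): Mouth of the through hole (13 mm wide) for the roller's stub, in the inner face of the -y arm, at frame (0, -72, 34) mm; axes as the frame's. Arm and eye as on the other side.
- roller: Removable roller, 0.4 kg: black rubber drum 44 mm in diameter, 110 mm long, resting on the board. Origin at the drum's centre on its axis (mounted: frame 0, -10.75, 34 mm), y along the axis to the sprung pin. At -y a shoulder 18 mm wide, 6 mm long, lies on the arm, then a stub 9 mm wide, 9.5 mm long, sits in the arm's hole: drawn out along the axis; loose enough to swing the roller 0.3 rad.
- axle_pin (a joint): How far the sprung axle pin is pressed into the drum, m: 0 out, 0.007 fully in (solid stop). The spring resists with 4 N at 0 and 7.5 N fully in. The tip stands 5.2 mm in the arm's blind hole, so 5.5 mm or more must be pressed before this end can be drawn out to the front.
- pin_neck (a point): Middle of the sprung pin's neck, on its axis (roller y = 78.6 mm with the pin out); axes as the roller's; moves with the pin. The neck is 11 mm in diameter. Towards the drum, 4.1 mm from this point, is the outer face of the pin's flange (28 mm in diameter, 4 mm thick), which the fork presses; 4.1 mm the other way is the arm's inner face. So the gap for the blade is 8.2 mm.
- pin_tip (a point): Outer end of the sprung pin, on its axis (roller y = 88 mm when out); the tip is 8 mm in diameter. Axes as the roller's.
- fork: Forked tool, 120 mm long, 0.12 kg, upright in its stand, tines down. Origin between the tine tips, z up along the tool, x along the blade's width. Two tines 8 mm wide, 4 mm thick, 22 mm long, slot 16 mm wide between them; blade 32 x 4 mm up to z = 50 mm; bolster 54 (x) x 18 (y) mm from z = 50 to 56, resting on the stand; wooden handle 24 (x) x 18 (y) mm from z = 56 to 120 mm.
- stand: Fixed wooden bridge, 90 (x) x 64 (y) mm, top 60 mm above the table, with a slot through the middle of its top, 40 (x) x 14 (y) mm. Origin on the table under its centre. The tool hangs in the slot, bolster flat on the top, its origin 10 mm above the table and its x along the stand's x, either way round.
- tray: Fixed white wash tray, 230 (x) x 130 (y) x 26 mm, walls and floor 4 mm thick. Origin on the table under its centre, x along its length. Two ribs run along x at y = -13 and +13 mm, 6 mm wide, 190 mm long, tops 10 mm above the table; the drum lies on both, its axis at y = 0, 30 mm above the table.
- water_pot: Bystander: white ceramic water pot, 76 mm in diameter, 85 mm high, origin under its centre.
- ink_tin: Bystander: closed ink tin, 72 mm in diameter, 70 mm high, origin under its centre.
- hake: Bystander: flat brush lying on the table, 190 mm long, origin under its middle, handle to its -x.
Things that resemble listed ones, but are neither listed nor needed, are in the scene too. What is meant by the roller is not blue or purple, and is the larger of those in its own colour.

How it is judged:
On the way, in this order (a step that is already met when the one before it is completed fails the run):
1. the forked tool presses the sprung pin back into the drum by 5 mm or more (value of joint axle_pin above 0.005 m and contact force between fork and roller above 2 N), for 0.1 s.
2. the pin end of the roller is out in front of the frame's arm and the pin has come out again (x of pin_tip in the frame of frame below -0.013 m and value of joint axle_pin below 0.002 m), for 0.1 s.
At the end, for the whole second after the job is handed in: Roller at rest on the tray's two ribs: within 35 mm of the tray's middle along them, 6 mm of midway between them, 26 to 34 mm high, axis within 0.15 rad. Forked tool at rest hanging in its stand: within 10 mm of its centre, 6 to 14 mm above the table, upright within 0.12 rad (x of roller in the frame of tray between -0.035 and 0.035 m and y of roller in the frame of tray between -0.006 and 0.006 m and z of roller in the frame of tray between 0.026 and 0.034 m and angle between the y axis of roller and the x axis of tray, either way round below 0.15 rad and linear speed of each of roller, fork below 0.02 m/s and angular speed of roller below 0.3 rad/s and horizontal distance between fork and stand below 0.01 m and height (world z) of fork between 0.006 and 0.014 m and angle between fork's own z axis and vertical below 0.12 rad); the robot touches nothing.
It fails at once if the roller is dropped or pressed hard into the tray (over 45 N) (contact force between roller and tray above 45 N).
It fails at once if the sprung pin or the frame is forced with the tool (over 35 N) (contact force between fork and frame above 35 N or contact force between fork and roller above 35 N).
It fails at once if a bystander is pushed more than 20 mm from its place (distance of any of water_pot, ink_tin, hake from where it was at the start of the episode above 0.02 m).
It also fails if it takes over 64 s, if anything falls off the work surface, if the arm or the gripper's body presses on something with over 40 N, if the wrist force passes 120 N, or if a joint passes its speed limit or range.

## Working session

There is one attempt and no reset: what is moved stays moved. The work goes in short steps, Python scripts to look and compute and a tool call to move; the robot and the scene stay as the last step left them, time stands still between calls to the robot, and variables do not carry over. Pictures are saved under pics/ and viewed, at most 13 in all, crops included, and the job is handed in when it is done.

Besides the shell and the picture viewer there is one more tool, called after ">>>" as name(argument=value, ...), one argument or row to a line, values as JSON. servo_tool: Moves the arm, as the interface text tells. Its arguments: {"type":"object","properties":{"moves":{"type":"array","items":{"type":"object","properties":{"linear":{"type":"array","items":{"type":"number"}},"rotation":{"type":"array","items":{"type":"number"}}}}},"claw":{"type":"number"}},"required":["moves"]}

```bash
mkdir -p pics; ls; python3 - <<'E'
from station import env
import cv2,pickle
s=env.read_state(); print(s)
for n in("scene","side"):
    d=env.snapshot(n); pickle.dump(d,open(f"{n}.pkl","wb")); cv2.imwrite(f"pics/{n}0.png",d["color"][:,:,::-1])
    print(n,d["fx"],d["cx"],d["cy"],d["extrinsics"].round(3).tolist())
E
```

```text
pics
{'t': 0.0, 'joint_positions': array([-3.33137248e-02,  3.79416655e-01,  1.73479538e+00, -4.38796680e-06,
        1.02847854e+00, -3.33087151e-02]), 'dq': array([-1.65834070e-03,  1.29321616e-03,  2.58394782e-05,  1.51551987e-03,
        1.12119446e-03,  2.82980736e-03]), 'joint_efforts': array([ 6.45993277e-04, -7.63727903e+01, -4.34372771e+01,  6.49972307e-02,
        4.23743343e-02, -1.55693674e-04]), 'eef_pos': array([ 6.99597900e-01, -2.91295334e-06,  2.13275363e-01]), 'eef_rot': array([-2.22087924e+00, -2.22087315e+00,  1.18219283e-03]), 'ft_force': array([ 0.73766581, -0.54820532,  0.01777792]), 'ft_torque': array([-0.0142845 ,  0.01076207, -0.01721783]), 'finger_force': 0.0, 'gripper_width': 0.09125806308186629}
scene 537.396540625696 315.1509855840043 229.35460310874015 [[0.494, 0.671, -0.553, 1.294], [0.869, -0.393, 0.3, -0.52], [-0.016, -0.629, -0.777, 1.186], [0.0, 0.0, 0.0, 1.0]]
side 566.405218697054 313.09066855255526 242.2940757686745 [[-0.943, -0.228, 0.242, 0.127], [-0.332, 0.609, -0.721, 0.961], [0.017, -0.76, -0.65, 0.981], [0.0, 0.0, 0.0, 1.0]]
```

View pics/scene0.png

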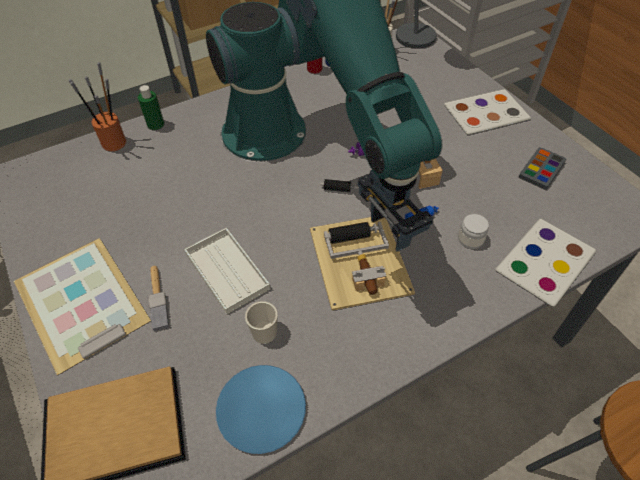

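View pics/side0.png

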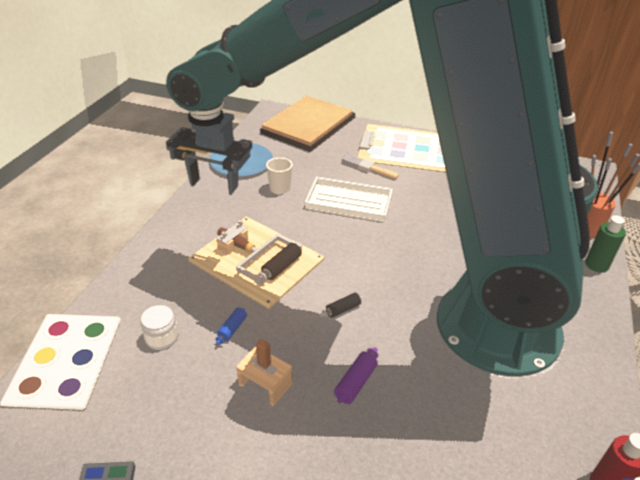

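The scene view shows the board (about 360,260) with the yoke and roller at (350,233), the handle at (370,280), the tray at (228,270), the pot at (262,322), and the tin at (474,230). The stand (430,175) is partly hidden there. The side view shows the stand and fork at (264,365), the roller at (282,262), and the tray at (349,199).

```bash
cat > h.py <<'E'
import numpy as np,cv2,pickle
from scipy.spatial.transform import Rotation as R
def cam(d,state=None):
    if "extrinsics" in d: return d["extrinsics"]
    T=np.eye(4);T[:3,:3]=R.from_rotvec(state["eef_rot"]).as_matrix();T[:3,3]=state["eef_pos"]
    return T@d["tool_from_camera"]
def ray(d,T,p):
    v=np.array([(p[0]-d["cx"])/d["fx"],(p[1]-d["cy"])/d["fy"],1.]);v=T[:3,:3]@v
    return T[:3,3],v/np.linalg.norm(v)
def plane(d,T,p,z):
    o,v=ray(d,T,p);return o+v*(z-o[2])/v[2]
def tri(rays):
    A=sum(np.eye(3)-np.outer(v,v) for o,v in rays);b=sum((np.eye(3)-np.outer(v,v))@o for o,v in rays)
    x=np.linalg.solve(A,b);return x,max(np.linalg.norm((np.eye(3)-np.outer(v,v))@(x-o)) for o,v in rays)
def proj(d,T,X):
    c=np.linalg.inv(T)@np.r_[X,1];return np.array([c[0]/c[2]*d["fx"]+d["cx"],c[1]/c[2]*d["fy"]+d["cy"]])
def snap(name,tag):
    from station import env
    s=env.read_state();d=env.snapshot(name);d["T"]=cam(d,s);d["s"]=s
    pickle.dump(d,open(tag+".pkl","wb"));cv2.imwrite(f"pics/{tag}.png",d["color"][:,:,::-1]);return d
E
python3 - <<'E'
from h import *
for n,pts in dict(scene=dict(tray=[(185,249),(224,229),(270,289),(233,309)],board=[(311,226),(383,217),(412,294),(334,306)],roller=[(330,233),(371,230)],tin=[(474,222)],pot=[(262,312)],stand=[(430,172)],hake=[(155,298)]),
  side=dict(tray=[(315,178),(392,185),(388,218),(305,203)],board=[(248,219),(323,257),(270,301),(190,258)],roller=[(262,272),(301,250)],stand=[(239,369),(262,348),(291,373),(274,388)],forktop=[(263,343)],tin=[(157,315)],pot=[(279,163)])).items():
    d=pickle.load(open(n+".pkl","rb"));T=d["extrinsics"]
    for k,ps in pts.items():
        z=dict(tray=.026,board=.012,roller=.034,stand=.06,forktop=.13,tin=.07,pot=.085,hake=0)[k]
        print(n,k,[plane(d,T,p,z).round(3)[:2].tolist() for p in ps])
E
```

```text
scene tray [[0.35, -0.41], [0.339, -0.291], [0.581, -0.268], [0.587, -0.374]]
scene board [[0.443, -0.071], [0.518, 0.123], [0.769, 0.042], [0.699, -0.148]]
scene roller [[0.506, -0.046], [0.554, 0.056]]
scene tin [[0.694, 0.292]]
scene pot [[0.665, -0.326]]
scene stand [[0.475, 0.313]]
scene hake [[0.44, -0.532]]
side tray [[0.575, -0.38], [0.35, -0.426], [0.324, -0.267], [0.56, -0.251]]
side board [[0.688, -0.144], [0.445, -0.068], [0.512, 0.121], [0.76, 0.054]]
side roller [[0.558, 0.058], [0.498, -0.05]]
side stand [[0.479, 0.355], [0.457, 0.291], [0.379, 0.328], [0.397, 0.372]]
side forktop [[0.435, 0.33]]
side tin [[0.699, 0.293]]
side pot [[0.671, -0.332]]
```

>>> servo_tool(
  moves=[
    {"linear":[6,-34,-20]},
    {"linear":[12,-68,-40]},
    {"linear":[18,-102,-60]},
    {"linear":[24,-136,-80]},
    {"linear":[30,-170,-100]},
    {"linear":[30,-170,-100]},
    {"linear":[30,-170,-100]},
  ],
  claw=0,
)

```text
invalid input at $.moves[0]: expected keys linear, rotation
```

```bash
python3 - <<'E'
from h import *
d=snap("wrist","w1");print(d["s"]["eef_pos"],d["s"]["eef_rot"],d["T"].round(4).tolist(),d["fx"],d["tool_from_camera"].round(4).tolist())
E
```

```text
[ 6.99664869e-01 -6.11556091e-06  2.13371307e-01] [-2.22095431e+00 -2.22097329e+00  1.02083995e-03] [[1.0, 0.0003, -0.0015, 0.7002], [-0.0001, -0.9648, -0.2631, 0.0738], [-0.0016, 0.2631, -0.9648, 0.3855], [0.0, 0.0, 0.0, 1.0]] 363.4436254767549 [[-0.0001, -0.9648, -0.2631, 0.0738], [1.0, 0.0, -0.0006, 0.0004], [0.0006, -0.2631, 0.9648, -0.1721], [0.0, 0.0, 0.0, 1.0]]
```

View pics/w1.png

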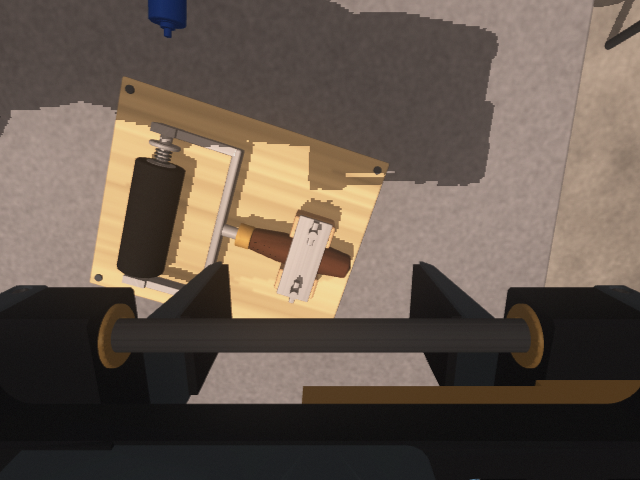

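The wrist view shows the frame, with the sprung pin at the top (163,140), the drum at (150,215), the crossbar at (228,205) and the handle clamp at (305,255). The fingers are at the bottom.

>>> servo_tool(
  moves=[
    {"linear":[-6,-30,-7],"rotation":[0,0,0]},
    {"linear":[-12,-60,-15],"rotation":[0,0,0]},
    {"linear":[-18,-90,-22],"rotation":[0,0,0]},
    {"linear":[-24,-120,-30],"rotation":[0,0,0]},
    {"linear":[-30,-150,-37],"rotation":[0,0,0]},
    {"linear":[-30,-150,-37],"rotation":[0,0,0]},
    {"linear":[-30,-150,-37],"rotation":[0,0,0]},
  ],
  claw=0,
)

```text
t: 0.73
eef_pos: [0.5493, -0.0302, 0.2515]
eef_rot: [2.222, 2.22, 0.001]
ft_force: [0.1, 0.1, 0.3]
gripper_width: 0.0916
finger_force: 0.0
```

```bash
python3 - <<'E'
from h import *
d=snap("wrist","w2");print(d["s"]["eef_pos"],d["s"]["eef_rot"],d["s"]["t"])
E
```

```text
[ 0.54927062 -0.03021622  0.25151603] [2.22153228e+00 2.22031396e+00 9.86507050e-04] 0.7333
```

>>> servo_tool(
  moves=[
    {"linear":[37,-17,0],"rotation":[0,0,0]},
    {"linear":[74,-34,0],"rotation":[0,0,0]},
    {"linear":[111,-51,0],"rotation":[0,0,0]},
    {"linear":[148,-68,0],"rotation":[0,0,0]},
    {"linear":[185,-85,0],"rotation":[0,0,0]},
    {"linear":[222,-102,0],"rotation":[0,0,0]},
    {"linear":[260,-120,0],"rotation":[0,0,0]},
    {"linear":[260,-120,0],"rotation":[0,0,0]},
    {"linear":[260,-120,0],"rotation":[0,0,0]},
  ],
  claw=0,
)

```text
t: 1.53
eef_pos: [0.4297, 0.2321, 0.2507]
eef_rot: [-2.217, -2.226, 0.001]
ft_force: [-0.5, 0.4, -0.4]
gripper_width: 0.0913
finger_force: 0.0
```

```bash
python3 - <<'E'
from h import *
d=snap("wrist","w3");print(d["s"]["eef_pos"],d["s"]["eef_rot"],d["s"]["t"])
a=cv2.imread("pics/w2.png")[:340];b=cv2.imread("pics/w3.png")[:340]
cv2.imwrite("pics/w23.png",cv2.resize(np.vstack([a,b]),None,fx=.88,fy=.88,interpolation=cv2.INTER_AREA))
E
```

```text
[0.42972219 0.23205176 0.25067146] [-2.21685579e+00 -2.22584675e+00  5.46063849e-04] 1.5333
```

View pics/w23.png

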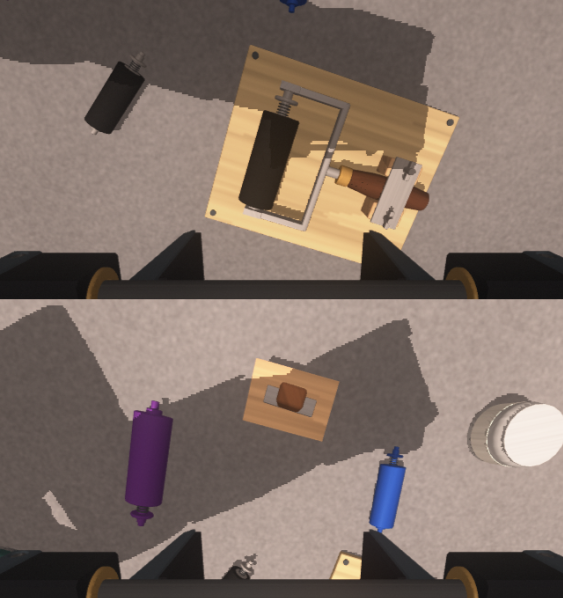

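Top (w2): the frame with the pin at about (285,95)/0.88, and a small decoy black roller at left. Bottom (w3): the stand at (291,400) in the composite with the fork handle in its slot, plus the purple and blue decoys. Next I'll enlarge these for corner picking.

```bash
python3 - <<'E'
from h import *
w1=cv2.imread("pics/w1.png");w2=cv2.imread("pics/w2.png");w3=cv2.imread("pics/w3.png")
def up(im,x,y,w,h,f):return cv2.resize(cv2.convertScaleAbs(im[y:y+h,x:x+w],alpha=1.5,beta=15),(w*f,h*f),interpolation=cv2.INTER_CUBIC)
A=up(w1,100,110,150,190,2)   # 300x380 
B=up(w2,265,80,140,190,3)    # 420x570
C=up(w3,270,60,125,105,3)[:,:375]  # 375x315
out=np.zeros((600,800,3),np.uint8)
out[:570,:420]=B; out[:210,420:795]=0
out[0:315,422:797]=C
D=up(w1,140,110,110,80,3);out[320:560,440:770]=D
cv2.imwrite("pics/comp1.png",out)
E
```

```text
(no output)
```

View pics/comp1.png

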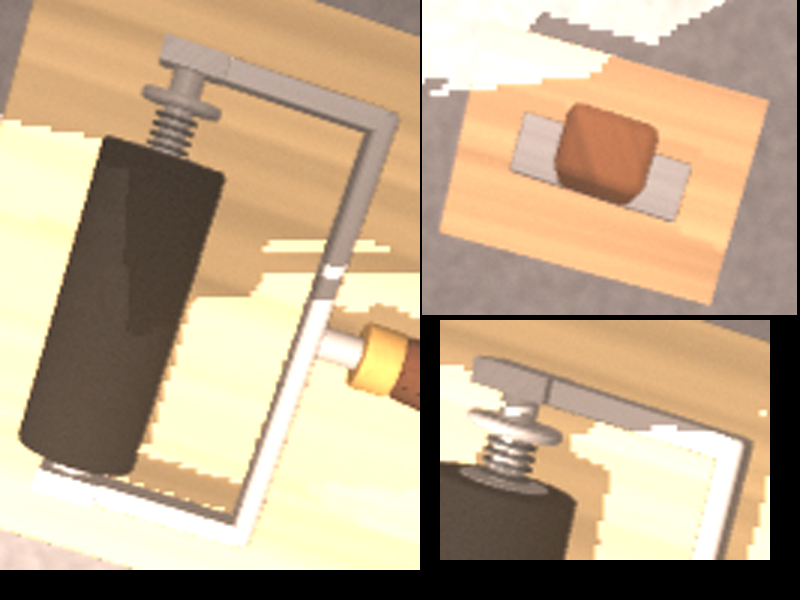

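```bash
python3 - <<'E'
from h import *
L=lambda n:pickle.load(open(n+".pkl","rb"))
w1,w2,w3=L("w1"),L("w2"),L("w3")
B=lambda u,v:(265+u/3-.33,80+v/3-.33);D=lambda u,v:(140+(u-440)/3-.33,110+(v-320)/3-.33);C=lambda u,v:(270+(u-422)/3-.33,60+v/3-.33)
for n,b,dd in [("eye fr outer top",(168,36),(478,357)),("xbar outer",(398,117),(749,440)),("eye back outer top",(232,57),(550,376)),("eye front inner",(162,64),(475,381)),("flange",(182,103),(514,428))]:
    print(n,[a.round(4) for a in tri([ray(w2,w2["T"],B(*b)),ray(w1,w1["T"],D(*dd))])],plane(w2,w2["T"],B(*b),.045).round(4),plane(w1,w1["T"],D(*dd),.045).round(4))
p=lambda *a:plane(w2,w2["T"],B(*a[:2]),a[2])
for n,a in dict(xb_o1=(398,117,.042),xb_o2=(245,545,.042),flangeL=(143,92,.034),flangeR=(220,116,.034),dr_tl=(103,138,.034),dr_tr=(224,178,.034),dr_bl=(21,438,.034),dr_br=(135,472,.034)).items():print(n,p(*a).round(4))
q=lambda *a:plane(w3,w3["T"],C(*a[:2]),a[2])
for n,a in dict(TR=(768,100,.06),BR=(712,304,.06),BL=(441,232,.06),b1=(527,112,.066),b2=(691,166,.066),b3=(676,221,.066),b4=(511,170,.066),top=(612,147,.13)).items():print(n,q(*a).round(4))
bc=[plane(w2,w2["T"],c,.012)[:2].round(4) for c in((284,51),(521.6,134),(234,244))];print("board",bc)
E
```

```text
eye fr outer top [array([0.55  , 0.0913, 0.0452]), np.float64(0.0002)] [0.5501 0.0911 0.045 ] [0.5499 0.0914 0.045 ]
xbar outer [array([0.6275, 0.067 , 0.0367]), np.float64(0.0003)] [0.6258 0.0662 0.045 ] [0.6291 0.0675 0.045 ]
eye back outer top [array([0.5708, 0.0854, 0.0447]), np.float64(0.0006)] [0.5709 0.0848 0.045 ] [0.5708 0.086  0.045 ]
eye front inner [array([0.5479, 0.0837, 0.044 ]), np.float64(0.001)] [0.5481 0.0826 0.045 ] [0.5482 0.0846 0.045 ]
flange [array([0.5548, 0.0711, 0.0366]), np.float64(0.0001)] [0.5547 0.0706 0.045 ] [0.5583 0.071  0.045 ]
xb_o1 [0.6264 0.0664 0.042 ]
xb_o2 [ 0.5783 -0.0831  0.042 ]
flangeL [0.5416 0.0749 0.034 ]
flangeR [0.5677 0.0672 0.034 ]
dr_tl [0.5279 0.0601 0.034 ]
dr_tr [0.5693 0.047  0.034 ]
dr_bl [ 0.4962 -0.0445  0.034 ]
dr_br [ 0.5378 -0.0574  0.034 ]
TR [0.4896 0.3505 0.06  ]
BR [0.4745 0.2886 0.06  ]
BL [0.387  0.3107 0.06  ]
b1 [0.415 0.346 0.066]
b2 [0.4657 0.3306 0.066 ]
b3 [0.4615 0.3142 0.066 ]
b4 [0.4099 0.3292 0.066 ]
top [0.4391 0.3306 0.13  ]
board [array([0.5125, 0.1342]), array([0.7684, 0.0523]), array([ 0.4481, -0.0716])]
```

```bash
cat >> h.py <<'E'
def delta(pos,yaw,pose=None):
    """shift (mm) and turn in tool axes to a downward pose with tool y at angle yaw (deg)"""
    from station import env
    s=env.read_state();p,q=(s["eef_pos"],R.from_rotvec(s["eef_rot"])) if pose is None else pose
    a=np.radians(yaw);y=np.array([np.cos(a),np.sin(a),0]);z=np.array([0,0,-1.]);M=np.c_[np.cross(y,z),y,z]
    print("lin",(q.inv().apply(np.array(pos)-p)*1000).round(1),"rot",(q.inv()*R.from_matrix(M)).as_rotvec().round(4),"err now",s["t"])
E
python3 -c "
from h import *
delta([.4382,.3304,.17],74)
delta([.4382,.3304,.063],74)"
```

```text
lin [99.6  8.2 80.6] rot [-4.0000e-04  1.0000e-04 -1.2893e+00] err now 1.5833
lin [ 99.6   8.2 187.6] rot [-4.0000e-04  1.0000e-04 -1.2893e+00] err now 1.5833
```

>>> servo_tool(
  moves=[
    {"linear":[20,2,15],"rotation":[0,0,-0.12]},
    {"linear":[40,4,30],"rotation":[0,0,-0.24]},
    {"linear":[60,6,45],"rotation":[0,0,-0.36]},
    {"linear":[80,7,60],"rotation":[0,0,-0.48]},
    {"linear":[99.6,8.2,80],"rotation":[0,0,-0.6]},
    {"linear":[99.6,8.2,80],"rotation":[0,0,-0.72]},
    {"linear":[99.6,8.2,80],"rotation":[0,0,-0.84]},
    {"linear":[99.6,8.2,80],"rotation":[0,0,-0.96]},
    {"linear":[99.6,8.2,80],"rotation":[0,0,-1.08]},
    {"linear":[99.6,8.2,80],"rotation":[0,0,-1.2]},
    {"linear":[99.6,8.2,80],"rotation":[0,0,-1.289]},
    {"linear":[99.6,8.2,80],"rotation":[0,0,-1.289]},
  ],
  claw=0,
)

```text
t: 2.58
eef_pos: [0.4395, 0.3285, 0.1706]
eef_rot: [-0.438, -3.111, 0.001]
ft_force: [0.6, -0.5, 0.0]
gripper_width: 0.0913
finger_force: 0.0
```

```bash
python3 -c "
from h import *
delta([.4382,.3304,.063],74)"
```

```text
lin [  1.7   1.5 107.6] rot [-0.0004 -0.0001 -0.0003] err now 2.5833
```

>>> servo_tool(
  moves=[
    {"linear":[0,0,30],"rotation":[0,0,0]},
    {"linear":[0,0,65],"rotation":[0,0,0]},
    {"linear":[0,0,95],"rotation":[0,0,0]},
    {"linear":[0,0,107],"rotation":[0,0,0]},
    {"linear":[0,0,107],"rotation":[0,0,0]},
    {"linear":[0,0,107],"rotation":[0,0,0]},
  ],
)

```text
t: 3.08
eef_pos: [0.4388, 0.3293, 0.0642]
eef_rot: [-0.445, -3.109, 0.001]
ft_force: [0.2, 0.7, 1.1]
gripper_width: 0.091
finger_force: 0.0
```

>>> servo_tool(
  moves=[
    {"linear":[0,0,0],"rotation":[0,0,0]},
    {"linear":[0,0,0],"rotation":[0,0,0]},
    {"linear":[0,0,0],"rotation":[0,0,0]},
    {"linear":[0,0,0],"rotation":[0,0,0]},
    {"linear":[0,0,0],"rotation":[0,0,0]},
    {"linear":[0,0,0],"rotation":[0,0,0]},
    {"linear":[0,0,0],"rotation":[0,0,0]},
    {"linear":[0,0,0],"rotation":[0,0,0]},
  ],
  claw=255,
)

```text
t: 3.75
eef_pos: [0.4382, 0.3296, 0.064]
eef_rot: [0.441, 3.11, 0.0]
ft_force: [0.6, 0.3, 0.9]
gripper_width: 0.041
finger_force: 0.0
```

>>> servo_tool(
  moves=[
    {"linear":[0,0,0],"rotation":[0,0,0]},
    {"linear":[0,0,0],"rotation":[0,0,0]},
    {"linear":[0,0,0],"rotation":[0,0,0]},
    {"linear":[0,0,0],"rotation":[0,0,0]},
    {"linear":[0,0,0],"rotation":[0,0,0]},
    {"linear":[0,0,0],"rotation":[0,0,0]},
  ],
)

```text
t: 4.25
eef_pos: [0.4382, 0.3296, 0.0639]
eef_rot: [-0.441, -3.11, 0.0]
ft_force: [0.9, 1.0, -2.0]
gripper_width: 0.018
finger_force: 30.0
```

```bash
python3 -c "
from h import *
d=snap('wrist','w4');print(d['s']['eef_pos'],d['s']['gripper_width'],d['s']['finger_force'],d['s']['joint_positions'])"
```

```text
[0.43818778 0.32955535 0.06387341] 0.017973675608346815 29.999342635273933 [ 6.02321917e-01  3.77425680e-01  2.08962397e+00  1.47647562e-05
  6.74631992e-01 -6.86653663e-01]
```

>>> servo_tool(
  moves=[
    {"linear":[0,0,-20],"rotation":[0,0,0]},
    {"linear":[0,0,-55],"rotation":[0,0,0]},
    {"linear":[0,0,-85],"rotation":[0,0,0]},
    {"linear":[0,0,-96],"rotation":[0,0,0]},
    {"linear":[0,0,-96],"rotation":[0,0,0]},
  ],
)

```text
t: 4.72
eef_pos: [0.4395, 0.3305, 0.1625]
eef_rot: [0.441, 3.107, 0.005]
ft_force: [0.3, -0.5, -1.3]
gripper_width: 0.0179
finger_force: 30.0
```

```bash
python3 -c "
from h import *
delta([.5566,.0767,.135],72.3)"
```

```text
lin [-183.  -211.3   27.3] rot [0.0035 0.0028 0.0272] err now 4.7167
```

>>> servo_tool(
  moves=[
    {"linear":[-20,-24,0],"rotation":[0,0,0.005]},
    {"linear":[-44,-51,0],"rotation":[0,0,0.01]},
    {"linear":[-68,-78,0],"rotation":[0,0,0.015]},
    {"linear":[-92,-106,0],"rotation":[0,0,0.02]},
    {"linear":[-116,-134,5],"rotation":[0,0,0.027]},
    {"linear":[-140,-162,12],"rotation":[0,0,0.027]},
    {"linear":[-164,-190,20],"rotation":[0,0,0.027]},
    {"linear":[-178,-205,25],"rotation":[0,0,0.027]},
    {"linear":[-183,-211,27],"rotation":[0,0,0.027]},
    {"linear":[-183,-211,27],"rotation":[0,0,0.027]},
    {"linear":[-183,-211,27],"rotation":[0,0,0.027]},
    {"linear":[-183,-211,27],"rotation":[0,0,0.027]},
  ],
)

```text
t: 5.72
eef_pos: [0.5546, 0.077, 0.1325]
eef_rot: [-0.482, -3.104, 0.0]
ft_force: [-0.1, -0.0, -1.5]
gripper_width: 0.018
finger_force: 30.0
```

```bash
python3 - <<'E'
from h import *
d=snap("wrist","w5");print(d["s"]["eef_pos"]);delta([.5566,.0767,.135],72.3)
d2=snap("scene","s5");d3=snap("side","d5")
im=cv2.imread("pics/w5.png");
def up(t,c,w,h,f):
    i=cv2.imread(f"pics/{t}.png");x,y=int(c[0]-w/2),int(c[1]-h/2);print(t,x,y);return cv2.resize(i[y:y+h,x:x+w],(w*f,h*f),interpolation=cv2.INTER_CUBIC)
X=[.5566,.0767,.06]
o=np.zeros((600,800,3),np.uint8)
o[:480,:400]=im[:,140:540]
o[:300,400:]=up("s5",proj(d2,d2["T"],X),100,75,4)[:300,:400]
o[300:,400:]=up("d5",proj(d3,d3["T"],X),100,75,4)
cv2.imwrite("pics/comp2.png",o)
E
```

```text
[0.55463046 0.07700928 0.13253257]
lin [-1.9  0.2 -2.2] rot [-0.0001 -0.0004  0.0013] err now 5.7667
s5 328 184
d5 209 231
```

View pics/comp2.png

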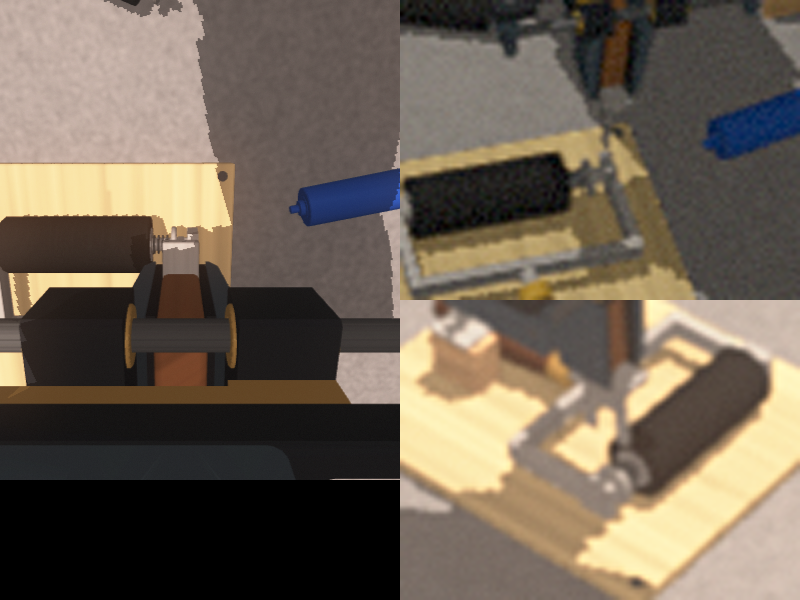

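Wrist view: the pin, flange and bolster top are near (320,240), with the tines hidden. Scene and side views: the fork hangs over the gap. Next I'll check predicted points against enlarged crops.

```bash
python3 - <<'E'
from h import *
L=lambda n:pickle.load(open(n+".pkl","rb"))
a=np.radians(-17.7);ex=np.array([np.cos(a),np.sin(a),0]);ey=np.array([-np.sin(a),np.cos(a),0]);O=np.array([.536,.012,0])
F=lambda x,y,z:O+ex*x/1e3+ey*y/1e3+np.array([0,0,z/1e3])
s=L("w5")["s"]["eef_pos"];tip=s-[0,0,.0539]
K=lambda x,y,z:tip+ex*x/1e3+ey*y/1e3+np.array([0,0,z/1e3])
pts=[(F(-11,72,45),'r'),(F(-11,80,45),'r'),(F(11,80,45),'r'),(F(11,72,45),'r'),(F(-11,72,23),'r'),(F(-11,80,23),'r'),(F(-14,63.75,34),'g'),(F(0,63.75,48),'g'),(F(-11,44.25,53),'b')]
tp=[(K(x,y,z),'m') for x in(-16,-8,8,16) for y in(-2,2) for z in(0,)]+[(K(0,0,22),'m')]+[(K(x,0,50),'c') for x in(-16,16)]
o=np.zeros((600,800,3),np.uint8);col=dict(r=(0,0,255),g=(0,255,0),b=(255,0,0),m=(255,0,255),c=(255,255,0))
for t,c,w,h,f,ox,oy in [("w5",(330,238),80,60,5,0,0),("s5",(378,215),66,60,6,400,0),("d5",(259,272),100,60,5,0,300)]:
    d=L(t);x,y=int(c[0]-w/2),int(c[1]-h/2);im=cv2.resize(cv2.convertScaleAbs(cv2.imread(f"pics/{t}.png")[y:y+h,x:x+w],alpha=1.3),(w*f,h*f),interpolation=cv2.INTER_CUBIC)
    for X,k in pts+([] if t=="w5" else tp):
        p=(proj(d,d["T"],X)-[x,y]+.5)*f;cv2.drawMarker(im,(int(p[0]),int(p[1])),col[k],cv2.MARKER_CROSS,10,1)
    hh,ww=min(h*f,600-oy),min(w*f,800-ox);o[oy:oy+hh,ox:ox+ww]=im[:hh,:ww]
cv2.imwrite("pics/comp3.png",o)
E
```

```text
(no output)
```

View pics/comp3.png

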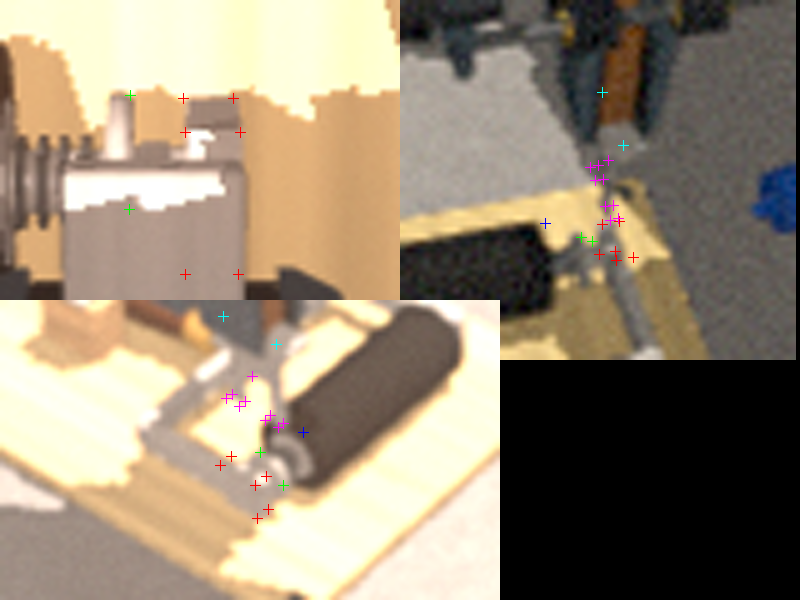

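The wrist prediction agrees with the image to within about 0.5 mm. I'll correct xy and descend in stages.

```bash
python3 -c "
from h import *
delta([.5564,.0772,.105],72.3)"
```

```text
lin [-1.2  0.5 28.1] rot [0.0001 0.0002 0.0015] err now 5.8667
```

>>> servo_tool(
  moves=[
    {"linear":[-0.6,0.3,14],"rotation":[0,0,0]},
    {"linear":[-1.2,0.5,28],"rotation":[0,0,0]},
    {"linear":[-1.2,0.5,28],"rotation":[0,0,0]},
    {"linear":[-1.2,0.5,28],"rotation":[0,0,0]},
    {"linear":[-1.2,0.5,28],"rotation":[0,0,0]},
    {"linear":[-1.2,0.5,28],"rotation":[0,0,0]},
  ],
)

```text
t: 6.37
eef_pos: [0.557, 0.0764, 0.1058]
eef_rot: [0.483, 3.103, 0.0]
ft_force: [0.2, 0.3, -1.7]
gripper_width: 0.0178
finger_force: 30.0
```

```bash
python3 -c "
from h import *
delta([.5564,.0772,.074],72.3)"
```

```text
lin [ 0.9  0.6 31.8] rot [0.0004 0.001  0.0004] err now 6.3667
```

>>> servo_tool(
  moves=[
    {"linear":[0.6,0.5,5],"rotation":[0,0,0]},
    {"linear":[0.6,0.5,10],"rotation":[0,0,0]},
    {"linear":[0.6,0.5,13],"rotation":[0,0,0]},
    {"linear":[0.6,0.5,16],"rotation":[0,0,0]},
    {"linear":[0.6,0.5,16],"rotation":[0,0,0]},
  ],
)

```text
t: 6.78
eef_pos: [0.5558, 0.0767, 0.0882]
eef_rot: [-0.483, -3.103, 0.0]
ft_force: [-0.1, 0.3, -2.2]
gripper_width: 0.0179
finger_force: 30.0
```

```bash
python3 -c "
from h import *
delta([.5564,.0772,.074],72.3)"
```

```text
lin [-0.5  0.6 14.2] rot [-0.0004 -0.001   0.0001] err now 6.7833
```

>>> servo_tool(
  moves=[
    {"linear":[-0.2,0.5,4],"rotation":[0,0,0]},
    {"linear":[-0.2,0.5,8],"rotation":[0,0,0]},
    {"linear":[-0.2,0.5,11],"rotation":[0,0,0]},
    {"linear":[-0.2,0.5,14],"rotation":[0,0,0]},
    {"linear":[-0.2,0.5,14],"rotation":[0,0,0]},
    {"linear":[-0.2,0.5,14],"rotation":[0,0,0]},
  ],
)

```text
t: 7.28
eef_pos: [0.5564, 0.0772, 0.0747]
eef_rot: [-0.483, -3.104, 0.0]
ft_force: [-0.5, 0.6, -0.7]
gripper_width: 0.018
finger_force: 30.0
```

```bash
python3 -c "
from h import *
delta([.5564,.0772,.074],72.3)
from station import env;s=env.read_state();print(s['ft_force'],s['eef_pos'])"
```

```text
lin [0.  0.  0.7] rot [-0.0002 -0.0004  0.0002] err now 7.2833
[-0.52663625  0.55836898 -0.67134472] [0.55640496 0.07719173 0.07470529]
```

>>> servo_tool(
  moves=[
    {"linear":[0,-1.5,0.5],"rotation":[0,0,0]},
    {"linear":[0,-3,0.5],"rotation":[0,0,0]},
    {"linear":[0,-4,0.5],"rotation":[0,0,0]},
    {"linear":[0,-4,0.5],"rotation":[0,0,0]},
    {"linear":[0,-4,0.5],"rotation":[0,0,0]},
    {"linear":[0,-4,0.5],"rotation":[0,0,0]},
  ],
)

```text
t: 7.78
eef_pos: [0.5556, 0.0735, 0.0746]
eef_rot: [0.483, 3.104, 0.0]
ft_force: [1.5, 4.6, -2.5]
gripper_width: 0.0177
finger_force: 30.0
```

```bash
cat >> h.py <<'E'
a_=np.radians(-17.7);EX=np.array([np.cos(a_),np.sin(a_),0]);EY=np.array([-np.sin(a_),np.cos(a_),0]);ORG=np.array([.5358,.0125,0])
def fr():
    from station import env
    s=env.read_state();p=s["eef_pos"]-ORG;f=s["ft_force"];m=s["ft_torque"]
    print("t",s["t"],"frame TCP mm",(np.array([p@EX,p@EY,p[2]])*1e3).round(2),"F",np.round([f@EX,f@EY,f[2]],1),"M",np.round([m@EX,m@EY,m[2]],2))
E
python3 -c "
from h import *
fr()"
```

```text
t 7.7833 frame TCP mm [ 0.28 64.15 74.6 ] F [ 0.   4.8 -2.5] M [ 1.19 -0.09  0.05]
```

>>> servo_tool(
  moves=[
    {"linear":[0,-1,0],"rotation":[0,0,0]},
    {"linear":[0,-2,0],"rotation":[0,0,0]},
    {"linear":[0,-3,0],"rotation":[0,0,0]},
    {"linear":[0,-4,0],"rotation":[0,0,0]},
    {"linear":[0,-4.3,0],"rotation":[0,0,0]},
    {"linear":[0,-4.3,0],"rotation":[0,0,0]},
    {"linear":[0,-4.3,0],"rotation":[0,0,0]},
  ],
)

```text
t: 8.37
eef_pos: [0.5543, 0.0696, 0.0746]
eef_rot: [0.483, 3.104, 0.001]
ft_force: [1.6, 6.6, -2.3]
gripper_width: 0.018
finger_force: 30.0
```

```bash
python3 -c "
from h import *
fr();from station import env
import time
d=snap('wrist','w6');fr()"
```

```text
t 8.3667 frame TCP mm [ 0.28 59.97 74.57] F [-0.4  6.8 -2.3] M [ 1.66 -0.    0.02]
t 8.4167 frame TCP mm [ 0.3  60.01 74.58] F [ 0.4  6.  -3.4] M [1.65 0.04 0.05]
```

>>> servo_tool(
  moves=[
    {"linear":[0,-0.4,0],"rotation":[0,0,0]},
    {"linear":[0,-0.4,0],"rotation":[0,0,0]},
    {"linear":[0,-0.4,0],"rotation":[0,0,0]},
    {"linear":[0,-0.4,0],"rotation":[0,0,0]},
  ],
)

```text
t: 8.75
eef_pos: [0.5542, 0.0692, 0.0746]
eef_rot: [0.483, 3.104, 0.001]
ft_force: [2.5, 7.2, -2.4]
gripper_width: 0.018
finger_force: 30.0
```

```bash
python3 -c "
from h import *
fr()"
```

```text
t 8.75 frame TCP mm [ 0.26 59.63 74.57] F [ 0.2  7.6 -2.4] M [1.65 0.02 0.02]
```

>>> servo_tool(
  moves=[
    {"linear":[1.3,0,0],"rotation":[0,0,0]},
    {"linear":[2.7,0,0],"rotation":[0,0,0]},
    {"linear":[4,0,0],"rotation":[0,0,-0.01]},
    {"linear":[5.5,0,0],"rotation":[0,0,-0.02]},
    {"linear":[7,0,0],"rotation":[0,0,-0.03]},
    {"linear":[8.5,0,0],"rotation":[0,0,-0.04]},
    {"linear":[10,0,0],"rotation":[0,0,-0.05]},
    {"linear":[10,0,0],"rotation":[0,0,-0.05]},
  ],
)

```text
t: 9.42
eef_pos: [0.5448, 0.0723, 0.0747]
eef_rot: [0.404, 3.114, 0.001]
ft_force: [3.4, 5.8, -2.2]
gripper_width: 0.018
finger_force: 30.0
```

```bash
python3 -c "
from h import *
fr()"
```

```text
t 9.4167 frame TCP mm [-9.65 59.71 74.7 ] F [ 1.4  6.6 -2.2] M [ 1.72 -0.15  0.14]
```

>>> servo_tool(
  moves=[
    {"linear":[1.5,0,0],"rotation":[0,0,-0.01]},
    {"linear":[3,0.1,0],"rotation":[0,0,-0.02]},
    {"linear":[4.5,0.1,0],"rotation":[0,0,-0.03]},
    {"linear":[6,0.1,0],"rotation":[0,0,-0.04]},
    {"linear":[8,0.2,0],"rotation":[0,0,-0.055]},
    {"linear":[10,0.2,0],"rotation":[0,0,-0.07]},
    {"linear":[12,0.2,0],"rotation":[0,0,-0.08]},
    {"linear":[14,0.3,0],"rotation":[0,0,-0.095]},
    {"linear":[16,0.3,0],"rotation":[0,0,-0.11]},
    {"linear":[17,0.3,0],"rotation":[0,0,-0.12]},
    {"linear":[17,0.3,0],"rotation":[0,0,-0.12]},
  ],
)

```text
t: 10.33
eef_pos: [0.5285, 0.077, 0.0748]
eef_rot: [0.217, 3.133, 0.001]
ft_force: [2.8, 6.7, -1.6]
gripper_width: 0.0176
finger_force: 30.0
```

```bash
python3 - <<'E'
from h import *
fr();d=snap("wrist","w7");e=snap("side","d7")
o=np.zeros((480,800,3),np.uint8);o[:,:400]=cv2.imread("pics/w7.png")[:,140:540]
i=cv2.imread("pics/d7.png")[227:317,209:309];o[:360,400:]=cv2.resize(i,None,fx=4,fy=4,interpolation=cv2.INTER_CUBIC);cv2.imwrite("pics/comp4.png",o)
E
```

```text
t 10.3333 frame TCP mm [-26.53  59.2   74.79] F [ 0.6  7.2 -1.6] M [ 1.69 -0.09  0.03]
```

View pics/comp4.png

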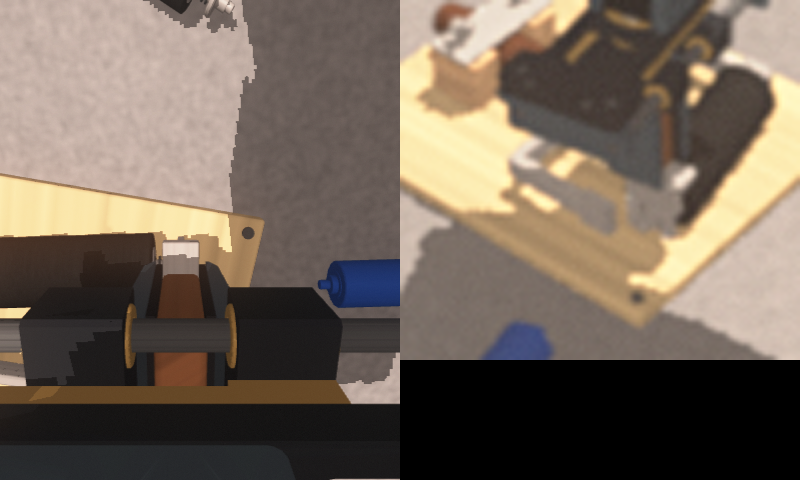

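Side view: the arm's end is clear and the pin end stands in front of it. I'll ease the pin out.

>>> servo_tool(
  moves=[
    {"linear":[0,1.2,0],"rotation":[0,0,0]},
    {"linear":[0,2.4,0],"rotation":[0,0,0]},
    {"linear":[0,3.6,0],"rotation":[0,0,0]},
    {"linear":[0,4.8,0],"rotation":[0,0,0]},
    {"linear":[0,6,0],"rotation":[0,0,0]},
    {"linear":[0,7.5,0],"rotation":[0,0,0]},
    {"linear":[0,7.5,0],"rotation":[0,0,0]},
    {"linear":[0,7.5,0],"rotation":[0,0,0]},
    {"linear":[0,7.5,0],"rotation":[0,0,0]},
  ],
)

```text
t: 11.18
eef_pos: [0.5288, 0.0839, 0.0743]
eef_rot: [-0.218, -3.134, 0.0]
ft_force: [0.1, -0.1, -0.7]
gripper_width: 0.0176
finger_force: 30.0
```

```bash
python3 -c "
from h import *
fr()"
```

```text
t 11.1833 frame TCP mm [-28.37  65.89  74.33] F [ 0.2 -0.1 -0.7] M [0.18 0.   0.04]
```

>>> servo_tool(
  moves=[
    {"linear":[-0.7,0,-6],"rotation":[0,0,0]},
    {"linear":[-0.7,0,-12],"rotation":[0,0,0]},
    {"linear":[-0.7,0,-20],"rotation":[0,0,0]},
    {"linear":[-0.7,0,-35],"rotation":[0,0,0]},
    {"linear":[-0.7,0,-60],"rotation":[0,0,0]},
    {"linear":[-0.7,0,-85],"rotation":[0,0,0]},
    {"linear":[-0.7,0,-90],"rotation":[0,0,0]},
    {"linear":[-0.7,0,-90],"rotation":[0,0,0]},
  ],
)

```text
t: 11.85
eef_pos: [0.5309, 0.084, 0.1667]
eef_rot: [0.218, 3.13, 0.001]
ft_force: [1.0, 0.2, -1.1]
gripper_width: 0.0176
finger_force: 30.0
```

```bash
python3 - <<'E'
from h import *
delta([.4383,.3300,.163],74.2)
E
```

```text
lin [125.8 230.8   3.4] rot [0.0012 0.0037 0.137 ] err now 11.85
```

>>> servo_tool(
  moves=[
    {"linear":[10,18,0],"rotation":[0,0,0.02]},
    {"linear":[26,48,0],"rotation":[0,0,0.05]},
    {"linear":[43,79,0],"rotation":[0,0,0.08]},
    {"linear":[60,110,0],"rotation":[0,0,0.11]},
    {"linear":[77,141,0],"rotation":[0,0,0.137]},
    {"linear":[94,172,0],"rotation":[0,0,0.137]},
    {"linear":[110,202,2],"rotation":[0,0,0.137]},
    {"linear":[122,224,3],"rotation":[0,0,0.137]},
    {"linear":[125.8,230.8,3.4],"rotation":[0,0,0.137]},
    {"linear":[125.8,230.8,3.4],"rotation":[0,0,0.137]},
    {"linear":[125.8,230.8,3.4],"rotation":[0,0,0.137]},
    {"linear":[125.8,230.8,3.4],"rotation":[0,0,0.137]},
  ],
)

```text
t: 12.85
eef_pos: [0.4372, 0.3289, 0.1605]
eef_rot: [-0.433, -3.111, 0.001]
ft_force: [0.6, 1.2, -2.0]
gripper_width: 0.0181
finger_force: 30.0
```

```bash
python3 - <<'E'
from h import *
delta([.4383,.3300,.126],74.2)
E
```

```text
lin [-0.8  1.4 34.5] rot [-0.0008 -0.0005 -0.0006] err now 12.85
```

>>> servo_tool(
  moves=[
    {"linear":[-0.5,0.7,17],"rotation":[0,0,0]},
    {"linear":[-0.5,0.7,34],"rotation":[0,0,0]},
    {"linear":[-0.5,0.7,34],"rotation":[0,0,0]},
    {"linear":[-0.5,0.7,34],"rotation":[0,0,0]},
    {"linear":[-0.5,0.7,34],"rotation":[0,0,0]},
  ],
)

```text
t: 13.27
eef_pos: [0.4383, 0.33, 0.1277]
eef_rot: [0.433, 3.111, 0.0]
ft_force: [-0.0, 0.5, -1.1]
gripper_width: 0.0178
finger_force: 30.0
```

```bash
python3 - <<'E'
from h import *
delta([.4383,.3300,.066],74.2)
E
```

```text
lin [ 0.  -0.  61.7] rot [ 0.0003  0.0002 -0.001 ] err now 13.2667
```

>>> servo_tool(
  moves=[
    {"linear":[0,0,8],"rotation":[0,0,0]},
    {"linear":[0,0,16],"rotation":[0,0,0]},
    {"linear":[0,0,26],"rotation":[0,0,0]},
    {"linear":[0,0,38],"rotation":[0,0,0]},
    {"linear":[0,0,50],"rotation":[0,0,0]},
    {"linear":[0,0,58],"rotation":[0,0,0]},
    {"linear":[0,0,61.5],"rotation":[0,0,0]},
    {"linear":[0,0,61.5],"rotation":[0,0,0]},
    {"linear":[0,0,61.5],"rotation":[0,0,0]},
    {"linear":[0,0,61.5],"rotation":[0,0,0]},
  ],
)

```text
t: 14.1
eef_pos: [0.4379, 0.3306, 0.0655]
eef_rot: [0.432, 3.112, 0.0]
ft_force: [0.4, 0.5, -0.8]
gripper_width: 0.0178
finger_force: 30.0
```

>>> servo_tool(
  moves=[
    {"linear":[0,0,1.3],"rotation":[0,0,0]},
    {"linear":[0,0,1.3],"rotation":[0,0,0]},
    {"linear":[0,0,1.3],"rotation":[0,0,0]},
    {"linear":[0,0,1.3],"rotation":[0,0,0]},
  ],
)

```text
t: 14.43
eef_pos: [0.4378, 0.3305, 0.0643]
eef_rot: [0.432, 3.112, 0.0]
ft_force: [-0.3, -0.5, -1.6]
gripper_width: 0.018
finger_force: 30.0
```

>>> servo_tool(
  moves=[
    {"linear":[0,0,0],"rotation":[0,0,0]},
    {"linear":[0,0,0],"rotation":[0,0,0]},
    {"linear":[0,0,0],"rotation":[0,0,0]},
    {"linear":[0,0,0],"rotation":[0,0,0]},
    {"linear":[0,0,0],"rotation":[0,0,0]},
    {"linear":[0,0,0],"rotation":[0,0,0]},
    {"linear":[0,0,0],"rotation":[0,0,0]},
    {"linear":[0,0,0],"rotation":[0,0,0]},
  ],
  claw=0,
)

```text
t: 15.1
eef_pos: [0.4378, 0.3305, 0.0642]
eef_rot: [0.432, 3.112, -0.0]
ft_force: [0.4, 0.4, -0.3]
gripper_width: 0.0683
finger_force: 0.0
```

>>> servo_tool(
  moves=[
    {"linear":[0,0,-20],"rotation":[0,0,0]},
    {"linear":[0,0,-50],"rotation":[0,0,0]},
    {"linear":[0,0,-80],"rotation":[0,0,0]},
    {"linear":[0,0,-115],"rotation":[0,0,0]},
    {"linear":[0,0,-150],"rotation":[0,0,0]},
    {"linear":[0,0,-180],"rotation":[0,0,0]},
    {"linear":[0,0,-186],"rotation":[0,0,0]},
    {"linear":[0,0,-186],"rotation":[0,0,0]},
  ],
)

```text
t: 15.77
eef_pos: [0.4387, 0.3311, 0.2526]
eef_rot: [0.431, 3.109, 0.004]
ft_force: [0.3, -0.1, 0.2]
gripper_width: 0.0912
finger_force: 0.0
```

```bash
python3 - <<'E'
from h import *
delta([.53,-.10,.25],0)
E
```

```text
lin [-205.3 -390.     1.8] rot [4.500e-03 2.000e-04 1.295e+00] err now 15.7667
```

```bash
python3 - <<'E'
from h import *
delta([.53,-.04,.25],-8)
E
```

```text
lin [-188.9 -332.2    2. ] rot [ 4.6000e-03 -2.0000e-04  1.4346e+00] err now 15.7667
```

>>> servo_tool(
  moves=[
    {"linear":[-15,-27,0],"rotation":[0,0,0.12]},
    {"linear":[-31,-55,0],"rotation":[0,0,0.24]},
    {"linear":[-47,-83,0],"rotation":[0,0,0.36]},
    {"linear":[-63,-111,0],"rotation":[0,0,0.48]},
    {"linear":[-79,-139,0],"rotation":[0,0,0.6]},
    {"linear":[-95,-167,0],"rotation":[0,0,0.72]},
    {"linear":[-111,-195,0],"rotation":[0,0,0.84]},
    {"linear":[-127,-223,0],"rotation":[0,0,0.96]},
    {"linear":[-143,-251,0],"rotation":[0,0,1.08]},
    {"linear":[-159,-279,0],"rotation":[0,0,1.2]},
    {"linear":[-175,-307,1],"rotation":[0,0,1.32]},
    {"linear":[-189,-332,2],"rotation":[0,0,1.435]},
  ],
)

```text
t: 16.77
eef_pos: [0.5286, -0.0423, 0.2464]
eef_rot: [-2.377, -2.052, 0.002]
ft_force: [-0.6, 0.2, -0.1]
gripper_width: 0.0919
finger_force: 0.0
```

>>> servo_tool(
  moves=[
    {"linear":[0,0,0],"rotation":[0,0,0]},
    {"linear":[0,0,0],"rotation":[0,0,0]},
    {"linear":[0,0,0],"rotation":[0,0,0]},
  ],
)

```text
t: 17.02
eef_pos: [0.5285, -0.0402, 0.2469]
eef_rot: [-2.369, -2.061, 0.002]
ft_force: [0.8, -0.4, -0.5]
gripper_width: 0.0915
finger_force: 0.0
```

```bash
python3 - <<'E'
from h import *
d=snap("wrist","w8");print(d["s"]["eef_pos"],d["s"]["eef_rot"])
delta([.46,-.43,.28],-8)
E
```

```text
[ 0.52845602 -0.04015642  0.246868  ] [-2.36904522e+00 -2.06075213e+00  2.06128397e-03]
lin [-395.9  -14.2  -32.8] rot [-0.0017 -0.0001  0.0013] err now 17.0667
```

>>> servo_tool(
  moves=[
    {"linear":[-36,0,-3],"rotation":[0,0,0]},
    {"linear":[-73,-1,-6],"rotation":[0,0,0]},
    {"linear":[-110,-2,-9],"rotation":[0,0,0]},
    {"linear":[-147,-3,-12],"rotation":[0,0,0]},
    {"linear":[-184,-5,-15],"rotation":[0,0,0]},
    {"linear":[-221,-7,-18],"rotation":[0,0,0]},
    {"linear":[-258,-9,-21],"rotation":[0,0,0]},
    {"linear":[-295,-11,-24],"rotation":[0,0,0]},
    {"linear":[-332,-13,-28],"rotation":[0,0,0]},
    {"linear":[-369,-14,-32],"rotation":[0,0,0]},
    {"linear":[-396,-14,-33],"rotation":[0,0,0]},
    {"linear":[-396,-14,-33],"rotation":[0,0,0]},
  ],
)

```text
t: 18.07
eef_pos: [0.4599, -0.4337, 0.2812]
eef_rot: [2.371, 2.06, -0.001]
ft_force: [-0.1, 0.5, -0.2]
gripper_width: 0.0913
finger_force: 0.0
```

>>> servo_tool(
  moves=[
    {"linear":[0,0,0],"rotation":[0,0,0]},
    {"linear":[0,0,0],"rotation":[0,0,0]},
  ],
)

```text
t: 18.23
eef_pos: [0.4604, -0.4293, 0.2806]
eef_rot: [-2.369, -2.062, -0.0]
ft_force: [0.8, 0.6, -0.6]
gripper_width: 0.0911
finger_force: 0.0
```

```bash
python3 - <<'E'
from h import *
d=snap("wrist","w9");print(d["s"]["eef_pos"])
a=cv2.resize(cv2.imread("pics/w8.png")[60:290,150:500],None,fx=1.15,fy=1.15)
def up(t,x,y,w,h,f):return cv2.resize(cv2.convertScaleAbs(cv2.imread(f"pics/{t}.png")[y:y+h,x:x+w],alpha=1.2),(w*f,h*f),interpolation=cv2.INTER_CUBIC)
o=np.zeros((600,800,3),np.uint8)
o[:480,:400]=up("w8",220,40,200,240,2)
o[:270,400:800]=cv2.resize(cv2.imread("pics/w9.png")[:432],(400,270),interpolation=cv2.INTER_AREA)
o[300:600,400:800]=cv2.convertScaleAbs(cv2.imread("pics/w9.png")[0:300,120:520],alpha=.9)
cv2.imwrite("pics/comp5.png",o)
E
```

```text
[ 0.46035689 -0.42931919  0.28064406]
```

View pics/comp5.png

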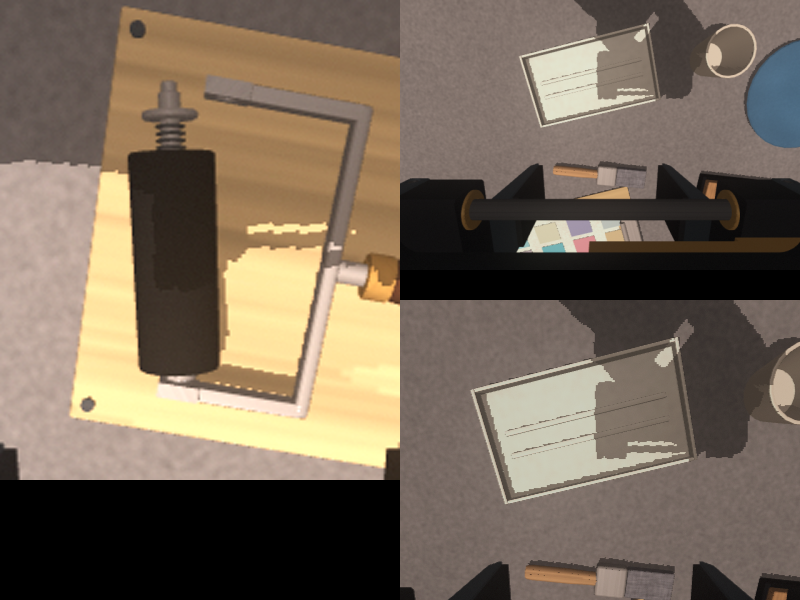

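The w8 crop shows the roller swung clear, with drum edges at (129..215,152) and (139..219,370), the pin out at (168,83), and the stub still in the lower eye. In w9 the tray rim corners are at (472,391), (677,338), (694,459), (507,502), with rib lines at (506,431)-(664,396).

```bash
python3 - <<'E'
from h import *
L=lambda n:pickle.load(open(n+".pkl","rb"))
w8,w9=L("w8"),L("w9");sc=L("scene");sd=L("side")
A=lambda u,v,z:plane(w8,w8["T"],(220+u/2-.25,40+v/2-.25),z)
t=(A(129,153,.036)+A(215,152,.036))/2;b=(A(139,370,.036)+A(219,370,.036))/2
print("drum top",t,"bot",b,"len",np.linalg.norm(t-b),"ang",np.degrees(np.arctan2(*(t-b)[1::-1])), "width",np.linalg.norm(A(129,153,.036)-A(215,152,.036)),"tip",A(168,83,.034))
for n,u in dict(tip=(168,83),flange=(170,116),eyeFO=(207,76),top=(172,153),bot=(179,371)).items():
    X=A(*u,.045 if n=="eyeFO" else .034)-ORG;print(n,(X@EX*1e3).round(1),(X@EY*1e3).round(1))
P=lambda u,v:(u-280,v-300)
cs=[P(472,391),P(677,338),P(694,459),P(507,502)]
for c,s1,s2 in zip(cs,[(185,249),(224,229),(270,289),(233,309)],[0]*4): pass
q=np.array([plane(w9,w9["T"],c,.026) for c in cs]);print("tray",q.round(4).tolist(),"c",q.mean(0))
for i,j in((0,1),(3,2),(0,3),(1,2)):v=q[j]-q[i];print(np.linalg.norm(v).round(4),np.degrees(np.arctan2(v[1],v[0])).round(2))
ws=[(392,185),(388,218),(305,203),(315,178)]
for X in q:
    print("side px",proj(sd,sd["extrinsics"],X).round(1),"scene px",proj(sc,sc["extrinsics"],X).round(1))
for p in(P(506,431),P(664,396),P(508,453),P(668,417)):print("rib",plane(w9,w9["T"],p,.01).round(4))
for s1,c in((185,249),0),((224,229),1),((270,289),3),((233,309),2):
    pass
E
```

```text
drum top [0.52758514 0.06026856 0.036     ] bot [ 0.51476429 -0.05013621  0.036     ] len 0.11114668962973027 ang 83.37614237007405 width 0.042935467006149294 tip [0.53039788 0.09258605 0.034     ]
tip -29.5 74.7
flange -26.1 59.9
eyeFO -11.0 79.3
top -22.4 42.9
bot -0.9 -67.1
tray [[0.3391, -0.2828, 0.026], [0.5655, -0.2618, 0.026], [0.5744, -0.389, 0.026], [0.3519, -0.408, 0.026]] c [ 0.45771731 -0.33540158  0.026     ]
0.2274 5.29
0.2233 4.9
0.1259 -84.13
0.1274 -86.0
side px [384.  213.5] scene px [226.5 227.8]
side px [304.6 200.5] scene px [269.5 283.5]
side px [316.3 176.4] scene px [225.4 307.7]
side px [390.1 188.1] scene px [186.  249.1]
rib [ 0.3634 -0.328   0.01  ]
rib [ 0.5494 -0.3155  0.01  ]
rib [ 0.3606 -0.3528  0.01  ]
rib [ 0.5519 -0.3387  0.01  ]
```

```bash
python3 - <<'E'
from h import *
delta([.5212,.0051,.13],-6.6)
E
```

```text
lin [4.384e+02 4.000e-01 1.511e+02] rot [-0.0006 -0.0006 -0.023 ] err now 18.2833
```

>>> servo_tool(
  moves=[
    {"linear":[30,0,10],"rotation":[0,0,0]},
    {"linear":[68,0,20],"rotation":[0,0,0]},
    {"linear":[106,0,30],"rotation":[0,0,0]},
    {"linear":[144,0,40],"rotation":[0,0,0]},
    {"linear":[182,0,50],"rotation":[0,0,0]},
    {"linear":[220,0,60],"rotation":[0,0,-0.023]},
    {"linear":[258,0,70],"rotation":[0,0,-0.023]},
    {"linear":[296,0,82],"rotation":[0,0,-0.023]},
    {"linear":[334,0,96],"rotation":[0,0,-0.023]},
    {"linear":[372,0,112],"rotation":[0,0,-0.023]},
    {"linear":[409,0,130],"rotation":[0,0,-0.023]},
    {"linear":[438,0.4,150],"rotation":[0,0,-0.023]},
  ],
)

```text
t: 19.28
eef_pos: [0.5213, 0.0067, 0.1311]
eef_rot: [2.344, 2.09, 0.002]
ft_force: [1.2, -0.9, 0.9]
gripper_width: 0.0912
finger_force: 0.0
```

>>> servo_tool(
  moves=[
    {"linear":[0,0,0],"rotation":[0,0,0]},
    {"linear":[0,0,0],"rotation":[0,0,0]},
    {"linear":[0,0,0],"rotation":[0,0,0]},
  ],
)

```text
t: 19.53
eef_pos: [0.5214, 0.0036, 0.1316]
eef_rot: [2.345, 2.09, -0.0]
ft_force: [0.6, 0.1, 0.3]
gripper_width: 0.0913
finger_force: 0.0
```

```bash
python3 - <<'E'
from h import *
delta([.5212,.0051,.019],-6.6)
E
```

```text
lin [  1.5  -0.3 112.6] rot [0.0001 0.0001 0.0001] err now 19.5333
```

>>> servo_tool(
  moves=[
    {"linear":[0,0,25],"rotation":[0,0,0]},
    {"linear":[0,0,55],"rotation":[0,0,0]},
    {"linear":[0.5,0,80],"rotation":[0,0,0]},
    {"linear":[0.5,0,98],"rotation":[0,0,0]},
    {"linear":[0.5,0,108],"rotation":[0,0,0]},
    {"linear":[0.5,0,112],"rotation":[0,0,0]},
    {"linear":[0.5,0,112],"rotation":[0,0,0]},
    {"linear":[0.5,0,112],"rotation":[0,0,0]},
  ],
)

```text
t: 20.2
eef_pos: [0.5223, 0.0032, 0.0203]
eef_rot: [2.347, 2.087, 0.001]
ft_force: [0.0, 0.9, 0.9]
gripper_width: 0.0915
finger_force: 0.0
```

>>> servo_tool(
  moves=[
    {"linear":[0,0,0],"rotation":[0,0,0]},
    {"linear":[0,0,0],"rotation":[0,0,0]},
    {"linear":[0,0,0],"rotation":[0,0,0]},
    {"linear":[0,0,0],"rotation":[0,0,0]},
    {"linear":[0,0,0],"rotation":[0,0,0]},
    {"linear":[0,0,0],"rotation":[0,0,0]},
    {"linear":[0,0,0],"rotation":[0,0,0]},
    {"linear":[0,0,0],"rotation":[0,0,0]},
    {"linear":[0,0,0],"rotation":[0,0,0]},
  ],
  claw=255,
)

```text
t: 20.95
eef_pos: [0.5215, 0.0036, 0.0192]
eef_rot: [-2.347, -2.087, 0.0]
ft_force: [-1.4, 1.0, 1.9]
gripper_width: 0.0423
finger_force: 30.0
```

```bash
python3 - <<'E'
from h import *
fr()
E
```

```text
t 20.95 frame TCP mm [-10.93 -12.88  19.19] F [-1.6  0.5  1.9] M [ 0.04  0.26 -0.02]
```

>>> servo_tool(
  moves=[
    {"linear":[2,0,0],"rotation":[0,0,0]},
    {"linear":[4,0,0],"rotation":[0,0,0]},
    {"linear":[6,0,0],"rotation":[0,0,0]},
    {"linear":[8,0,0],"rotation":[0,0,0]},
    {"linear":[10,0,0],"rotation":[0,0,0]},
    {"linear":[13,0,0],"rotation":[0,0,0]},
    {"linear":[16,0,0],"rotation":[0,0,0]},
    {"linear":[16,0,0],"rotation":[0,0,0]},
    {"linear":[16,0,0],"rotation":[0,0,0]},
  ],
)

```text
t: 21.7
eef_pos: [0.5235, 0.0198, 0.0192]
eef_rot: [-2.347, -2.088, -0.0]
ft_force: [1.7, 1.6, -1.5]
gripper_width: 0.0428
finger_force: 30.0
```

```bash
python3 - <<'E'
from h import *
fr();d=snap("wrist","w10")
cv2.imwrite("pics/c10.png",cv2.resize(cv2.imread("pics/w10.png")[0:400,120:520],None,fx=1.25,fy=1.25))
E
```

```text
t 21.7 frame TCP mm [-13.89   3.22  19.21] F [ 1.2  2.  -1.5] M [ 0.26  0.08 -0.01]
```

View pics/c10.png

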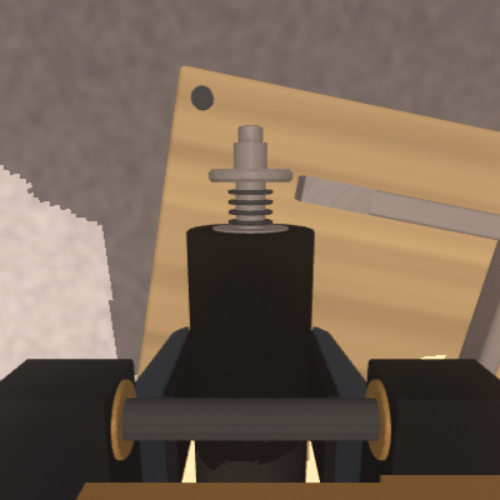

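Roller gripped centrally. The flange (250,175) is clear in front of the eye (298,188). I'll check how far it slid.

```bash
python3 - <<'E'
from h import *
d=pickle.load(open("w10.pkl","rb"))
tip=plane(d,d["T"],(320-.4,100.8-.4),.034);print(tip)
ax=np.array([np.cos(np.radians(83.4)),np.sin(np.radians(83.4)),0])
print("moved",(tip-[.5304,.0926,.034])@ax,"drum centre rel TCP along axis",(tip-d["s"]["eef_pos"])@ax-.088)
E
```

```text
[0.53409921 0.10947132 0.034     ]
moved 0.017184684128616345 drum centre rel TCP along axis 0.0023042369305247834
```

>>> servo_tool(
  moves=[
    {"linear":[0,0,-5],"rotation":[0,0,0]},
    {"linear":[0,0,-15],"rotation":[0,0,0]},
    {"linear":[0,0,-35],"rotation":[0,0,0]},
    {"linear":[0,0,-65],"rotation":[0,0,0]},
    {"linear":[0,0,-100],"rotation":[0,0,0]},
    {"linear":[0,0,-130],"rotation":[0,0,0]},
    {"linear":[0,0,-130],"rotation":[0,0,0]},
    {"linear":[0,0,-130],"rotation":[0,0,0]},
  ],
)

```text
t: 22.42
eef_pos: [0.5244, 0.0193, 0.1512]
eef_rot: [2.346, 2.086, 0.004]
ft_force: [-0.5, 0.1, -4.6]
gripper_width: 0.0423
finger_force: 30.0
```

```bash
python3 - <<'E'
from h import *
fr()
delta([.4554,-.335,.15],-85.2)
E
```

```text
t 22.4167 frame TCP mm [-12.96   3.03 151.2 ] F [-0.5 -0.1 -4.6] M [-0.03  0.05  0.03]
lin [-360.   -27.1    1. ] rot [ 0.0028 -0.0028  1.3699] err now 22.4167
```

Lifted (−4.6 N, about 0.4 kg). Moving to the tray.

>>> servo_tool(
  moves=[
    {"linear":[-20,-2,0],"rotation":[0,0,0.1]},
    {"linear":[-50,-4,0],"rotation":[0,0,0.22]},
    {"linear":[-80,-6,0],"rotation":[0,0,0.34]},
    {"linear":[-112,-8,0],"rotation":[0,0,0.46]},
    {"linear":[-144,-10,0],"rotation":[0,0,0.58]},
    {"linear":[-176,-13,0],"rotation":[0,0,0.7]},
    {"linear":[-208,-16,0],"rotation":[0,0,0.82]},
    {"linear":[-240,-18,0],"rotation":[0,0,0.94]},
    {"linear":[-272,-20,0],"rotation":[0,0,1.06]},
    {"linear":[-304,-23,0],"rotation":[0,0,1.18]},
    {"linear":[-336,-25,0],"rotation":[0,0,1.28]},
    {"linear":[-360,-27,1],"rotation":[0,0,1.37]},
  ],
)

```text
t: 23.42
eef_pos: [0.4532, -0.3367, 0.1468]
eef_rot: [-3.138, -0.122, 0.003]
ft_force: [0.9, -0.4, -3.8]
gripper_width: 0.042
finger_force: 30.0
```

>>> servo_tool(
  moves=[
    {"linear":[0,0,0],"rotation":[0,0,0]},
    {"linear":[0,0,0],"rotation":[0,0,0]},
    {"linear":[0,0,0],"rotation":[0,0,0]},
    {"linear":[0,0,0],"rotation":[0,0,0]},
  ],
)

```text
t: 23.75
eef_pos: [0.4543, -0.3339, 0.1474]
eef_rot: [-3.138, -0.134, 0.002]
ft_force: [0.5, -0.8, -5.3]
gripper_width: 0.0425
finger_force: 30.0
```

```bash
python3 - <<'E'
from h import *
d=snap("wrist","w11");print(d["s"]["eef_pos"],d["s"]["gripper_width"]);delta([.4554,-.335,.15],-85.2)
im=cv2.imread("pics/w11.png")
w9=pickle.load(open("w9.pkl","rb"));P=lambda u,v:(u-280,v-300)
for c,z in[(P(472,391),.026),(P(677,338),.026),(P(694,459),.026),(P(507,502),.026),(P(664,396),.01),(P(668,417),.01)]:
    p=proj(d,d["T"],plane(w9,w9["T"],c,z));cv2.drawMarker(im,(int(p[0]),int(p[1])),(0,0,255),cv2.MARKER_CROSS,9,1);print(p)
cv2.imwrite("pics/c11.png",cv2.resize(im[0:330,140:510],None,fx=1.8,fy=1.8,interpolation=cv2.INTER_CUBIC))
E
```

```text
[ 0.45434101 -0.33385757  0.14743585] 0.04248519117952028
lin [ 0.8  1.2 -2.3] rot [-0.0008  0.0008  0.0017] err now 23.8
[253.59690214 352.00613878]
[236.68446411  83.29419385]
[406.91512837  86.1102898 ]
[391.51373438 349.9860196 ]
[307.34894051 113.95232942]
[336.35413866 113.31217383]
```

View pics/c11.png

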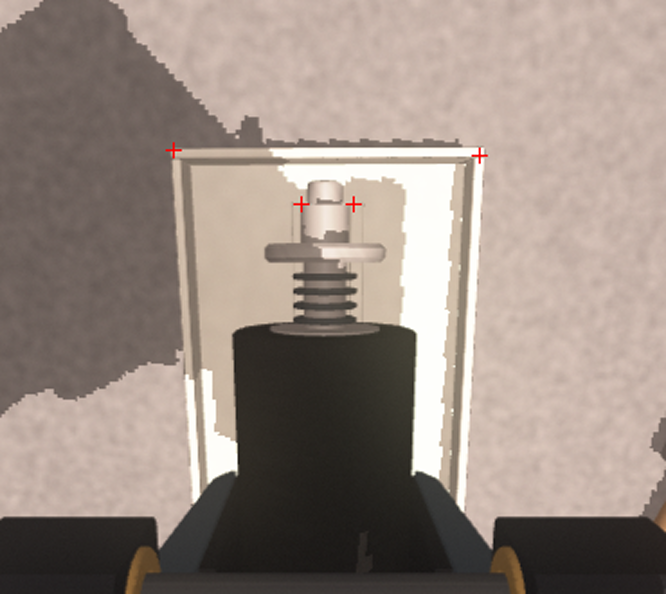

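The markers agree with the rim corners (172,150) and (484,149). The rib lines at 293 and 362 have their middle at 327, about 1.5 mm to tool +y. Descending with that correction.

>>> servo_tool(
  moves=[
    {"linear":[0.5,1.4,25],"rotation":[0,0,0]},
    {"linear":[0.5,1.4,55],"rotation":[0,0,0]},
    {"linear":[0.5,1.4,80],"rotation":[0,0,0]},
    {"linear":[0.5,1.4,100],"rotation":[0,0,0]},
    {"linear":[0.5,1.4,113],"rotation":[0,0,0]},
    {"linear":[0.5,1.4,122],"rotation":[0,0,0]},
    {"linear":[0.5,1.4,122],"rotation":[0,0,0]},
    {"linear":[0.5,1.4,122],"rotation":[0,0,0]},
    {"linear":[0.5,1.4,122],"rotation":[0,0,0]},
  ],
)

```text
t: 24.55
eef_pos: [0.456, -0.3367, 0.0273]
eef_rot: [3.138, 0.132, 0.002]
ft_force: [-0.0, -0.3, -4.8]
gripper_width: 0.0428
finger_force: 30.0
```

>>> servo_tool(
  moves=[
    {"linear":[0,0,2],"rotation":[0,0,0]},
    {"linear":[0,0,4],"rotation":[0,0,0]},
    {"linear":[0,0,6],"rotation":[0,0,0]},
    {"linear":[0,0,7.5],"rotation":[0,0,0]},
    {"linear":[0,0,7.5],"rotation":[0,0,0]},
    {"linear":[0,0,7.5],"rotation":[0,0,0]},
  ],
)

```text
t: 25.05
eef_pos: [0.4552, -0.3363, 0.0187]
eef_rot: [-3.139, -0.132, 0.0]
ft_force: [0.5, -0.3, -4.8]
gripper_width: 0.0427
finger_force: 30.0
```

```bash
python3 - <<'E'
from h import *
fr();delta([.4554,-.335,.0155],-85.2)
E
```

```text
t 25.05 frame TCP mm [  29.29 -356.78   18.66] F [ 0.6 -0.2 -4.8] M [-0.04  0.16  0.02]
lin [ 0.3 -1.3  3.2] rot [-0.0001  0.0002  0.    ] err now 25.05
```

>>> servo_tool(
  moves=[
    {"linear":[0,-0.4,0.8],"rotation":[0,0,0]},
    {"linear":[0,-0.4,1.6],"rotation":[0,0,0]},
    {"linear":[0,-0.4,2.2],"rotation":[0,0,0]},
    {"linear":[0,-0.4,2.6],"rotation":[0,0,0]},
    {"linear":[0,-0.4,2.6],"rotation":[0,0,0]},
    {"linear":[0,-0.4,2.6],"rotation":[0,0,0]},
  ],
)

```text
t: 25.55
eef_pos: [0.4552, -0.3359, 0.0161]
eef_rot: [-3.139, -0.131, 0.0]
ft_force: [0.2, 0.5, -4.2]
gripper_width: 0.0427
finger_force: 30.0
```

>>> servo_tool(
  moves=[
    {"linear":[0,0,0.5],"rotation":[0,0,0]},
    {"linear":[0,0,1],"rotation":[0,0,0]},
    {"linear":[0,0,1],"rotation":[0,0,0]},
    {"linear":[0,0,1],"rotation":[0,0,0]},
  ],
)

```text
t: 25.88
eef_pos: [0.4553, -0.3359, 0.0152]
eef_rot: [3.139, 0.132, 0.0]
ft_force: [-1.0, -0.0, -3.4]
gripper_width: 0.0425
finger_force: 30.0
```

>>> servo_tool(
  moves=[
    {"linear":[0,0,0.4],"rotation":[0,0,0]},
    {"linear":[0,0,0.8],"rotation":[0,0,0]},
    {"linear":[0,0,0.8],"rotation":[0,0,0]},
    {"linear":[0,0,0.8],"rotation":[0,0,0]},
  ],
)

```text
t: 26.22
eef_pos: [0.4554, -0.336, 0.0149]
eef_rot: [3.139, 0.132, 0.0]
ft_force: [-4.1, 2.5, 9.0]
gripper_width: 0.0423
finger_force: 30.0
```

>>> servo_tool(
  moves=[
    {"linear":[0,0,-0.3],"rotation":[0,0,0]},
    {"linear":[0,0,-0.3],"rotation":[0,0,0]},
    {"linear":[0,0,-0.3],"rotation":[0,0,0]},
    {"linear":[0,0,-0.3],"rotation":[0,0,0]},
    {"linear":[0,0,-0.3],"rotation":[0,0,0]},
    {"linear":[0,0,-0.3],"rotation":[0,0,0]},
  ],
  claw=85,
)

```text
t: 26.72
eef_pos: [0.4553, -0.336, 0.0146]
eef_rot: [3.139, 0.132, 0.0]
ft_force: [-0.3, 0.1, -0.2]
gripper_width: 0.0606
finger_force: 0.0
```

>>> servo_tool(
  moves=[
    {"linear":[0,0,-8],"rotation":[0,0,0]},
    {"linear":[0,0,-25],"rotation":[0,0,0]},
    {"linear":[0,0,-55],"rotation":[0,0,0]},
    {"linear":[0,0,-90],"rotation":[0,0,0]},
    {"linear":[0,0,-125],"rotation":[0,0,0]},
    {"linear":[0,0,-160],"rotation":[0,0,0]},
    {"linear":[0,0,-190],"rotation":[0,0,0]},
    {"linear":[0,0,-190],"rotation":[0,0,0]},
    {"linear":[0,0,-190],"rotation":[0,0,0]},
    {"linear":[0,0,-190],"rotation":[0,0,0]},
  ],
)

```text
t: 27.55
eef_pos: [0.4549, -0.3356, 0.2044]
eef_rot: [-3.139, -0.132, 0.0]
ft_force: [-0.9, 0.1, 0.2]
gripper_width: 0.0612
finger_force: 0.0
```

```bash
python3 - <<'E'
from h import *
d=snap("wrist","w12");e=snap("side","d12");fr()
o=np.zeros((520,800,3),np.uint8)
o[:480,:400]=cv2.imread("pics/w12.png")[:,120:520]
i=cv2.imread("pics/d12.png");o[:260,400:]=cv2.resize(i[335:400,220:320],(400,260),interpolation=cv2.INTER_CUBIC);o[260:520,400:]=cv2.resize(i[155:233,290:410],(400,260),interpolation=cv2.INTER_CUBIC)
cv2.imwrite("pics/c12.png",o)
E
```

```text
t 27.65 frame TCP mm [  28.42 -356.13  203.39] F [-0.  -0.2  0.2] M [0.05 0.11 0.01]
```

View pics/c12.png

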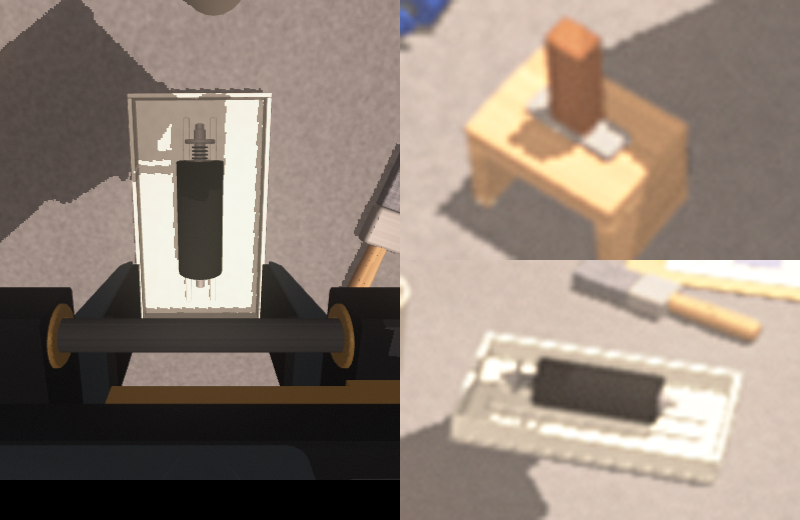

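The roller lies along and between the ribs (drum 178–223 in x, ribs 183–217) near the tray's middle, and the fork hangs upright in its stand. Handing in.

```bash
python3 -c "
from station import env
print(env.sign_off())"
```

```text
the job is handed in; nothing more can be done
None
```

The roller is out of the frame and lying along and between the tray's ribs, the forked tool is back upright in its stand, and I handed the job in at about 28 s; no verdict came back.

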